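# Collapse the telescoping airer post on the balcony shelf

## Task

Two telescoping posts stand drawn out on the shelf. Push the one with the round knob on top straight down until it is fully collapsed, its innermost tube going home first and then the middle tube. Leave the post with the forked top standing drawn out as it is.

Things in the scene. Friction and masses are not known exactly. Their poses are not given: they have to be found in the camera images.
- knob_top (a point): Centre of the flat top of the round grey knob (44 mm diameter, 24 mm high) on the innermost tube of an upright three-tube metal post, screwed by a 110 mm round foot to the teak plank (top 30 mm above the work surface). z points up. Fully collapsed, collars and knob rest on one another and this point is 168 mm above the work surface; each of the two tubes can stand out up to 70 mm more.
- knob_post_inner (a joint): How far the knob post's inner tube (18 mm diameter, under the knob) stands out of the middle tube, in m: 0 fully home, 0.07 fully out; starts at 0.045 to 0.07. Friction about 4 N, no lock: pressing down on the knob moves this tube first, to its stop. It stays where left.
- knob_post_middle (a joint): How far the knob post's middle tube (25 mm diameter, 31 mm collar 10 mm high) stands out of the fixed outer tube (32 mm diameter, collar top 134 mm above the work surface), in m: 0 fully home at a hard stop, 0.07 fully out; starts at 0.045 to 0.07. Friction about 10 N; pressing on the knob moves it once the inner tube is home.
- fork_top (a point): Mid-point between the prong tips of the forked post: same foot and tubes, sliding as easily, but with an upright U-shaped fork 62 mm wide and 10 mm thick in place of the knob; prong tips up to 335 mm above the work surface. It stands at least 250 mm to the left or right of the knob post. To be left as it is.

How it is judged (in metres and radians):
On the way:
1. the innermost tube of the knob post is home in the middle tube (within 10 mm) while the middle tube still stands out by more than 20 mm (value of joint knob_post_inner below 0.01 m and value of joint knob_post_middle above 0.02 m), for 0.05 s.
At the end, for the whole second after the job is handed in: The inner and the middle tube of the knob post are both home to within 10 mm, and the fork of the other post is within 15 mm of where it stood at the start (value of joint each of knob_post_inner, knob_post_middle below 0.01 m and distance of fork_top from where it was at the start of the episode below 0.015 m); the robot touches nothing.
It fails at once if the forked post is pushed in or drawn out by more than 15 mm (distance of fork_top from where it was at the start of the episode above 0.015 m).
It also fails if it takes over 34 s, if anything falls off the work surface, if the arm or the gripper's body presses on something with over 40 N, if the wrist force passes 120 N, or if a joint passes its speed limit or range.

## Robot

A 6-joint arm with a two-finger parallel gripper is mounted at the origin on the work surface. World frame = base frame: x ahead of the robot, y to its left, z up, the work surface at z = 0. Lengths are in m, angles in degrees, forces in N, time in s.
With the tool pointing down it reaches from about 0.3 to 0.75 m from the base axis. Payload 8.5 kg.
Tool frame: the origin (TCP) lies on the mounting face of the last link; the fingertips stand 173 mm ahead of it and the grasp point (between the pads) lies 155 mm ahead of it (env.tips_ahead is the distance from the TCP to the fingertips, in m); z points along the fingers, x is the direction in which the jaws open and shut, and the axes are right-handed (so a half turn about z gives the same grasp; the last joint's range is limited). The gripper opens to 85 mm and grips with 20 to 120 N. Pads are 22 mm wide; open, the fingers measure 114 mm over their backs; the gripper's body (76 mm by 85 mm) begins 54 mm behind the grasp point. The pads swing forward as they close: fully open they stand 13 mm farther back than shut.
Start: joints at [-79.372, 21.807, 74.336, -0, 83.858, -12.336], TCP at [0.215, -0.506, 0.405] pointing down, gripper open.
Joint ranges: [-178.18, 178.18], [-50.72, 133.34], [12.68, 142.11], [-81.47, 261.47], [9.98, 163.14], [-165.26, 165.26]. Speed limits (degrees/s): [136.94, 136.94, 180, 180, 180, 180].

## Interface

Orientations are given as a 3x3 rotation matrix whose columns are the frame's x, y, z axes.
In Python, from rig import env gives the robot as it stands. The module is installed in compiled form; this text tells all that it offers.
- The arm moves only by the tool step_arm, never from a script. Its argument "increments" is a list of rows, each an object of numbers: "x", "y", "z": the shift along the tool's x, y, z in cm; "wx", "wy", "wz": the turn, a rotation vector about the tool's x, y, z in rad; "gripper": the finger opening in cm, from 0 to 8.54. A call has 1 to 20 rows; each row shifts and turns the commanded pose from where the row before left it, along the tool's axes as they then stand; what a row does not reach is not made up. A row lasts 1/10 s, in which the tool goes at most 50 mm and 8.59 degrees, less where a joint would pass 70% of its speed; a pose out of reach is approached as far as the arm can. A call with a gripper value outside its range is refused whole. The fingers move at their own pace and stop on an object; "newtons" is the grip in N (left out, the last holds). Time passes only in rows, so rows that do not move let the fingers close. It gives the time, the measured TCP pose, the force and the opening at its end, in the units of the state.
- env.observe(): the state, without advancing time (a new reading comes with each control period).
- env.get_image(name): name is "scene" or "top" or "wrist"; returns a dict with "color" (480x640x3 uint8, blue, green, red), "camera_matrix" (3x3 intrinsics, pixels), "rvec" (rotation vector, rad) and "tvec" (3), from world to camera coordinates, as OpenCV has them. Camera axes: x right, y down, z forward; pixel columns grow to the right and rows downward; lengths in m; the calibration is good to about 2 mm. A picture is of the moment at which its call begins. There is no depth.
- env.close_job(): hands the job in, once; it reports no verdict.
The state is a dict: "time_s": time; "q": joint angles; "qvel": joint speeds; "joint_efforts": joint torques, N m; "position": TCP position; "tool_rot": TCP orientation; "ft_force": force on the tool from outside, world axes, zero at the start; "wrist_torque": the same for the moment, N m; "grip_width": finger opening in m.
Only numpy, scipy, OpenCV 4.12 (cv2) and the standard library are available. Lean on these libraries where they do the work, as an engineer would, in place of code of your own. Each camera call takes 0.05 s, during which the arm holds its last target. There are 200 camera calls.

## Working session

There is one attempt and no reset: what is moved stays moved. The work goes in short steps, Python scripts to look and compute and a tool call to move; the robot and the scene stay as the last step left them, time stands still between calls to the robot, and variables do not carry over. Pictures are saved under pics/ and viewed, about 8 in all and at most 12, crops included, and the job is handed in when it is done.

Besides the shell and the picture viewer there is one more tool, called after "Request:" in YAML: its name, and indented under it one key for each argument. step_arm: Moves the arm, as the interface text tells. Its arguments: {"type":"object","properties":{"increments":{"type":"array"},"newtons":{"type":"number"}},"required":["increments"]}

```bash
mkdir -p pics; cat > h.py <<'E'
import numpy as np, cv2
from rig import env
def ray(im,u,v):
    R=cv2.Rodrigues(np.array(im["rvec"],float))[0];t=np.array(im["tvec"],float).ravel()
    d=R.T@np.linalg.inv(im["camera_matrix"])@np.array([u,v,1.]);return -R.T@t,d/np.linalg.norm(d)
def plane(im,u,v,z):
    c,d=ray(im,u,v);return c+d*(z-c[2])/d[2]
def cross(r1,r2):
    A=np.stack([r1[1],-r2[1]],1);s=np.linalg.lstsq(A,r2[0]-r1[0],rcond=None)[0]
    p,q=r1[0]+s[0]*r1[1],r2[0]+s[1]*r2[1];return (p+q)/2,np.linalg.norm(p-q)
E
python3 - <<'E'
from h import *
import pickle
ims={n:env.get_image(n) for n in("scene","top")}
pickle.dump(ims,open("i0.pkl","wb"))
for n in ims: cv2.imwrite(f"pics/{n}0.png",ims[n]["color"])
print(env.observe())
for n in ims: print(n,ray(ims[n],320,240))
E
```

```text
{'time_s': 0.1, 'q': array([-7.93722020e+01,  2.18396705e+01,  7.43777118e+01, -1.61724255e-04,
        8.38579919e+01, -1.23358847e+01]), 'qvel': array([ 0.04280499, -0.07796434, -0.11977013,  0.03180148, -0.07634821,
       -0.08068752]), 'joint_efforts': array([ 2.18798952e-03, -4.49222517e+01, -2.31657439e+01, -2.32737975e-04,
        3.64054235e-03,  9.86468763e-06]), 'position': array([ 0.21457338, -0.50639117,  0.40416544]), 'tool_rot': array([[ 3.90147705e-01, -9.20752251e-01, -2.45378603e-04],
       [-9.20751386e-01, -3.90147683e-01,  1.29244299e-03],
       [-1.28575369e-03, -2.78310979e-04, -9.99999135e-01]]), 'ft_force': array([ 0.88399854, -0.70642678, -0.45732072]), 'wrist_torque': array([-0.00538356,  0.0118588 ,  0.0084    ]), 'grip_width': 0.08495129665813407}
scene (array([ 0.83073461, -0.20159817,  0.74975458]), array([-0.45196493,  0.28200077, -0.84628793]))
top (array([ 0.45601612, -0.01654363,  0.90028397]), array([ 0.0834525 , -0.01366035, -0.99641812]))
```

View pics/scene0.png

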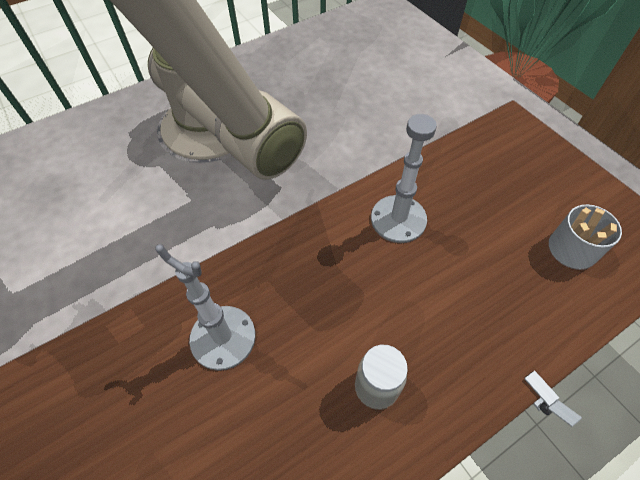

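View pics/top0.png

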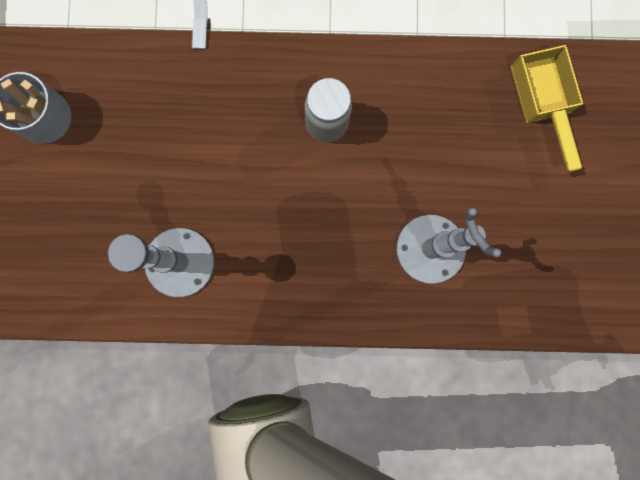

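The scene view shows the knob top at about (422,125) and its foot at (400,218). In the top view the knob is at (127,253), its foot at (180,262), and the fork at (483,233) with its foot at (432,249).

```bash
python3 - <<'E'
from h import *
import pickle
I=pickle.load(open("i0.pkl","rb"));s,t=I["scene"],I["top"]
k,e=cross(ray(s,422,125),ray(t,127,253));print("knob",k,e)
for n,im,u,v in(("kfoot",t,180,262),("kfoot",s,400,219),("ffoot",t,432,249),("ffoot",s,222,337)):print(n,plane(im,u,v,.036))
a,e=cross(ray(s,160,248),ray(t,473,212));b,f=cross(ray(s,195,266),ray(t,497,254))
a2,e2=cross(ray(s,160,248),ray(t,497,254));b2,f2=cross(ray(s,195,266),ray(t,473,212))
print("fork",a,e,b,f,"|",a2,e2,b2,f2)
f=plane(t,180,262,.036)
for im in(t,s):
  g=im["color"]
x=plane(t,145.5,262,.036)-plane(t,214.5,262,.036);print("footdia",np.linalg.norm(x))
for dx in(-18.5,18.5):print(plane(t,127+dx,253,k[2]))
o=env.observe();R=o["tool_rot"];p=o["position"]
tgt=np.array([(f[0]+k[0])/2,(f[1]+k[1])/2,p[2]]);print("delta tool cm",R.T@(tgt-p)*100, env.tips_ahead)
E
```

```text
knob [0.48875278 0.19803748 0.27620794] 0.0016411660460468104
kfoot [0.48824194 0.19428417 0.036     ]
kfoot [0.49508407 0.19536341 0.036     ]
ffoot [ 0.51790853 -0.2079242   0.036     ]
ffoot [ 0.52152866 -0.20765372  0.036     ]
fork [ 0.53176517 -0.20111566  0.33933059] 0.03491171579195989 [ 0.50625396 -0.21202605  0.26749596] 0.04365585968426103 | [ 0.49525587 -0.21999483  0.30179211] 0.0021615436237037984 [ 0.54140005 -0.19433693  0.30180088] 0.0009012139891840154
footdia 0.11009777534251146
[0.48784268 0.2186342  0.27620794]
[0.48878393 0.17595781 0.27620794]
delta tool cm [-54.00049098 -52.63151581   0.08407933] 0.1734
```

Request:
step_arm:
  increments:
    - {"z":-4,"gripper":0}
    - {"z":-4}
    - {"z":-4}
    - {"x":-3.37,"y":-3.29}
    - {"x":-3.37,"y":-3.29}
    - {"x":-3.37,"y":-3.29}
    - {"x":-3.37,"y":-3.29}
    - {"x":-3.37,"y":-3.29}
    - {"x":-3.37,"y":-3.29}
    - {"x":-3.37,"y":-3.29}
    - {"x":-3.37,"y":-3.29}
    - {"x":-3.37,"y":-3.29}
    - {"x":-3.37,"y":-3.29}
    - {"x":-3.37,"y":-3.29}
    - {"x":-3.37,"y":-3.29}
    - {"x":-3.37,"y":-3.29}
    - {"x":-3.37,"y":-3.29}
    - {"x":-3.37,"y":-3.29}
    - {"x":-3.37,"y":-3.29}
    - {}
  newtons: 60

```text
invalid input at $.increments[0]: expected keys x, y, z, wx, wy, wz, gripper
```

Request:
step_arm:
  increments:
    - {"x":0,"y":0,"z":-4,"wx":0,"wy":0,"wz":0,"gripper":0}
    - {"x":0,"y":0,"z":-4,"wx":0,"wy":0,"wz":0,"gripper":0}
    - {"x":0,"y":0,"z":-4,"wx":0,"wy":0,"wz":0,"gripper":0}
    - {"x":-3.37,"y":-3.29,"z":0,"wx":0,"wy":0,"wz":0,"gripper":0}
    - {"x":-3.37,"y":-3.29,"z":0,"wx":0,"wy":0,"wz":0,"gripper":0}
    - {"x":-3.37,"y":-3.29,"z":0,"wx":0,"wy":0,"wz":0,"gripper":0}
    - {"x":-3.37,"y":-3.29,"z":0,"wx":0,"wy":0,"wz":0,"gripper":0}
    - {"x":-3.37,"y":-3.29,"z":0,"wx":0,"wy":0,"wz":0,"gripper":0}
    - {"x":-3.37,"y":-3.29,"z":0,"wx":0,"wy":0,"wz":0,"gripper":0}
    - {"x":-3.37,"y":-3.29,"z":0,"wx":0,"wy":0,"wz":0,"gripper":0}
    - {"x":-3.37,"y":-3.29,"z":0,"wx":0,"wy":0,"wz":0,"gripper":0}
    - {"x":-3.37,"y":-3.29,"z":0,"wx":0,"wy":0,"wz":0,"gripper":0}
    - {"x":-3.37,"y":-3.29,"z":0,"wx":0,"wy":0,"wz":0,"gripper":0}
    - {"x":-3.37,"y":-3.29,"z":0,"wx":0,"wy":0,"wz":0,"gripper":0}
    - {"x":-3.37,"y":-3.29,"z":0,"wx":0,"wy":0,"wz":0,"gripper":0}
    - {"x":-3.37,"y":-3.29,"z":0,"wx":0,"wy":0,"wz":0,"gripper":0}
    - {"x":-3.37,"y":-3.29,"z":0,"wx":0,"wy":0,"wz":0,"gripper":0}
    - {"x":-3.37,"y":-3.29,"z":0,"wx":0,"wy":0,"wz":0,"gripper":0}
    - {"x":-3.37,"y":-3.29,"z":0,"wx":0,"wy":0,"wz":0,"gripper":0}
    - {"x":0,"y":0,"z":0,"wx":0,"wy":0,"wz":0,"gripper":0}
  newtons: 60

```text
time_s: 2.1
position: [0.4899, 0.1994, 0.5231]
tool_rot: [[0.395, -0.919, -0.002], [-0.919, -0.395, 0.001], [-0.001, 0.002, -1.0]]
ft_force: [-0.2, 0.0, -0.3]
grip_width: -0.0
```

Request:
step_arm:
  increments:
    - {"x":0.25,"y":0.25,"z":2.5,"wx":0,"wy":0,"wz":0,"gripper":0}
    - {"x":0,"y":0,"z":2,"wx":0,"wy":0,"wz":0,"gripper":0}
    - {"x":0,"y":0,"z":1,"wx":0,"wy":0,"wz":0,"gripper":0}
    - {"x":0,"y":0,"z":0,"wx":0,"wy":0,"wz":0,"gripper":0}

```text
time_s: 2.5
position: [0.4876, 0.1918, 0.4688]
tool_rot: [[0.39, -0.921, -0.003], [-0.921, -0.39, -0.0], [-0.001, 0.002, -1.0]]
ft_force: [0.1, -0.2, 0.9]
grip_width: -0.0002
```

```bash
python3 - <<'E'
from h import *
a=env.get_image("scene")["color"][60:260,300:560];b=env.get_image("wrist")["color"]
o=env.observe();print(o["position"],o["ft_force"])
cv2.imwrite("pics/c1.png",np.hstack([cv2.resize(a,(416,320)),cv2.resize(b,(384,320))]))
E
```

```text
[0.48762064 0.19192528 0.47057151] [-0.61583786  0.33192502  1.148729  ]
```

View pics/c1.png

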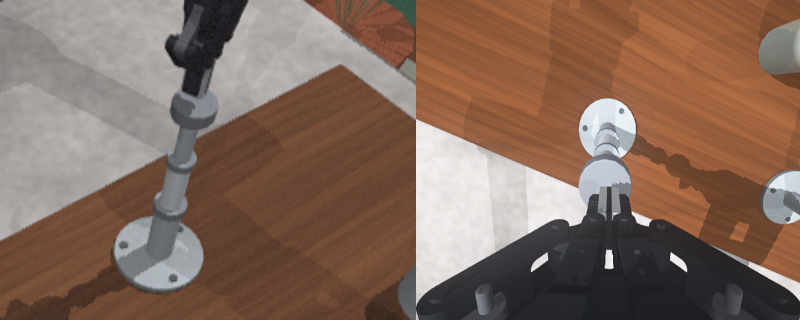

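The left crop shows the shut fingertips right above the knob, at crop pixel (197,95). The wrist view shows them centred on it across the jaws. I'll press down slowly.

Request:
step_arm:
  increments:
    - {"x":-0.3,"y":-0.2,"z":0.6,"wx":0,"wy":0,"wz":0,"gripper":0}
    - {"x":0,"y":0,"z":0.6,"wx":0,"wy":0,"wz":0,"gripper":0}
    - {"x":0,"y":0,"z":0.6,"wx":0,"wy":0,"wz":0,"gripper":0}
    - {"x":0,"y":0,"z":0.6,"wx":0,"wy":0,"wz":0,"gripper":0}
    - {"x":0,"y":0,"z":0.6,"wx":0,"wy":0,"wz":0,"gripper":0}
    - {"x":0,"y":0,"z":0.6,"wx":0,"wy":0,"wz":0,"gripper":0}
    - {"x":0,"y":0,"z":0.6,"wx":0,"wy":0,"wz":0,"gripper":0}
    - {"x":0,"y":0,"z":0.6,"wx":0,"wy":0,"wz":0,"gripper":0}

```text
time_s: 3.4
position: [0.4883, 0.1958, 0.4213]
tool_rot: [[0.39, -0.921, 0.0], [-0.921, -0.39, 0.0], [-0.0, -0.001, -1.0]]
ft_force: [1.6, 2.7, 3.3]
grip_width: -0.0001
```

Request:
step_arm:
  increments:
    - {"x":0,"y":0,"z":0.6,"wx":0,"wy":0,"wz":0,"gripper":0}
    - {"x":0,"y":0,"z":0.6,"wx":0,"wy":0,"wz":0,"gripper":0}
    - {"x":0,"y":0,"z":0.6,"wx":0,"wy":0,"wz":0,"gripper":0}
    - {"x":0,"y":0,"z":0.6,"wx":0,"wy":0,"wz":0,"gripper":0}
    - {"x":0,"y":0,"z":0.6,"wx":0,"wy":0,"wz":0,"gripper":0}
    - {"x":0,"y":0,"z":0.6,"wx":0,"wy":0,"wz":0,"gripper":0}

```text
time_s: 4.0
position: [0.4882, 0.1957, 0.386]
tool_rot: [[0.39, -0.921, 0.001], [-0.921, -0.39, 0.0], [0.0, -0.001, -1.0]]
ft_force: [-0.7, 2.5, 8.5]
grip_width: 0.0002
```

```bash
python3 - <<'E'
from h import *
a=env.get_image("scene")["color"][60:260,300:560]
o=env.observe();print(o["position"],o["ft_force"])
cv2.imwrite("pics/c2.png",cv2.resize(a,(520,400)))
E
```

```text
[0.48824005 0.19570697 0.38507911] [1.8788034  1.79550324 3.25031123]
```

View pics/c2.png

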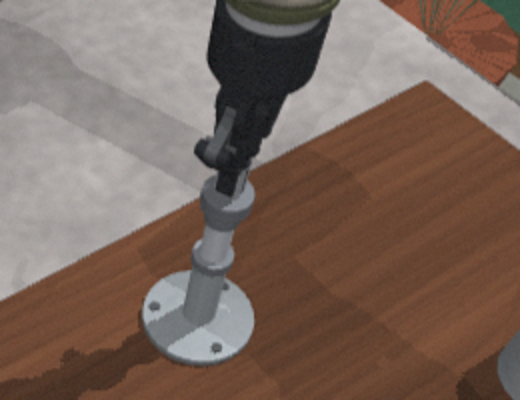

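In this crop the inner tube is home: the knob at (227,205) sits on the middle collar. The middle tube still stands out about 44 mm above the outer collar at (213,252). I'll keep pressing.

Request:
step_arm:
  increments:
    - {"x":0,"y":0,"z":0.6,"wx":0,"wy":0,"wz":0,"gripper":0}
    - {"x":0,"y":0,"z":0.6,"wx":0,"wy":0,"wz":0,"gripper":0}
    - {"x":0,"y":0,"z":0.6,"wx":0,"wy":0,"wz":0,"gripper":0}
    - {"x":0,"y":0,"z":0.6,"wx":0,"wy":0,"wz":0,"gripper":0}
    - {"x":0,"y":0,"z":0.6,"wx":0,"wy":0,"wz":0,"gripper":0}
    - {"x":0,"y":0,"z":0.6,"wx":0,"wy":0,"wz":0,"gripper":0}
    - {"x":0,"y":0,"z":0.3,"wx":0,"wy":0,"wz":0,"gripper":0}
    - {"x":0,"y":0,"z":0.1,"wx":0,"wy":0,"wz":0,"gripper":0}
    - {"x":0,"y":0,"z":0,"wx":0,"wy":0,"wz":0,"gripper":0}

```text
time_s: 4.95
position: [0.4882, 0.1957, 0.3457]
tool_rot: [[0.39, -0.921, 0.0], [-0.921, -0.39, -0.0], [0.0, -0.0, -1.0]]
ft_force: [0.5, 2.4, 6.1]
grip_width: -0.0003
```

Request:
step_arm:
  increments:
    - {"x":0,"y":0,"z":0.2,"wx":0,"wy":0,"wz":0,"gripper":0}
    - {"x":0,"y":0,"z":0.2,"wx":0,"wy":0,"wz":0,"gripper":0}
    - {"x":0,"y":0,"z":0.1,"wx":0,"wy":0,"wz":0,"gripper":0}
    - {"x":0,"y":0,"z":0,"wx":0,"wy":0,"wz":0,"gripper":0}

```text
time_s: 5.35
position: [0.4881, 0.1957, 0.3413]
tool_rot: [[0.39, -0.921, 0.001], [-0.921, -0.39, 0.0], [0.0, -0.001, -1.0]]
ft_force: [-0.9, 1.1, 10.8]
grip_width: 0.0
```

The tips are at 0.168 m, the collapsed height. I'll back off and check.

Request:
step_arm:
  increments:
    - {"x":0,"y":0,"z":-1,"wx":0,"wy":0,"wz":0,"gripper":0}
    - {"x":0,"y":0,"z":-3,"wx":0,"wy":0,"wz":0,"gripper":0}
    - {"x":0,"y":0,"z":-4,"wx":0,"wy":0,"wz":0,"gripper":0}
    - {"x":0,"y":0,"z":-4,"wx":0,"wy":0,"wz":0,"gripper":0}
    - {"x":0,"y":0,"z":0,"wx":0,"wy":0,"wz":0,"gripper":0}
    - {"x":0,"y":0,"z":0,"wx":0,"wy":0,"wz":0,"gripper":0}

```text
time_s: 5.95
position: [0.488, 0.1955, 0.4607]
tool_rot: [[0.39, -0.921, 0.0], [-0.921, -0.39, -0.001], [0.0, 0.0, -1.0]]
ft_force: [0.3, 0.3, -0.8]
grip_width: -0.0003
```

```bash
python3 - <<'E'
from h import *
im=env.get_image("scene");o=env.observe();print(o["position"],o["ft_force"])
R,t,K=im["rvec"],im["tvec"],im["camera_matrix"]
print("collapsed knob expected px",cv2.projectPoints(np.array([[.4885,.1965,.168]]),R,t,K,None)[0].ravel())
cv2.imwrite("pics/c3.png",im["color"])
E
```

```text
[0.48807955 0.19553768 0.45973232] [-1.00714412 -0.75192706 -0.75194556]
collapsed knob expected px [409.10547827 172.44818319]
```

View pics/c3.png

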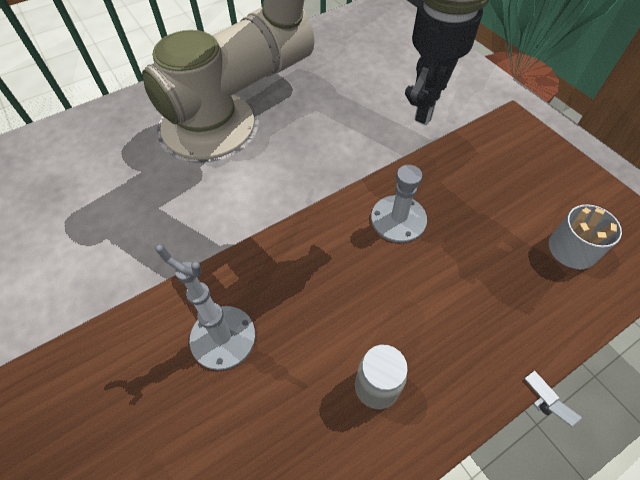

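The knob is now at (409,172), exactly where a collapsed post should appear. The fork is unchanged, with its tips at (160,248) and (195,266), and the gripper is clear.

```bash
python3 -c "
from rig import env
print(env.close_job())"
```

```text
the job is handed in; nothing more can be done
None
```

I pushed the knob post straight down with the shut fingertips until it was fully collapsed, backed the arm off about 12 cm and handed the job in at about 6 s. No verdict is reported.

- **Order of the tubes:** a picture partway down showed the inner tube home with the middle tube still about 44 mm out.
- **Final position:** the fingertips stopped at 0.168 m with about 11 N on the tool. I took that as home from the height, since there was no sharp rise in force at the stop. After retreat the knob top appeared at pixel (409,172), which matches the collapsed height.
- **Forked post:** it looks unchanged between the first and last pictures. I judged this by eye in the scene view and did not measure it again.
- **Disagreement:** the knob foot's position differed by 7 mm between the two cameras. The knob itself, found from both views, agreed to 2 mm, so I used that with the top view's foot position.

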